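# Load a spring-held cell under the lip of a battery holder

## Task

Take the larger of the two battery cells from the rack and load it into the battery holder: push its flat end gently against the coil spring until its nub clears the retaining lip, bring the nub end down past the lip, and let the spring hold the cell level on the holder's floor with the nub under the lip. Do not ram the spring or force the cell down onto the lip or the floor (30 newtons is too much), and leave the smaller cell and everything else where they are.

Things in the scene. Friction and masses are not known exactly. Their poses are not given: they have to be found in the camera images.
- large_cell_center (a point): centre of the large battery cell's round can (grey sleeve, steel ends): 33 mm diameter, 57 mm long, 0.1 to 0.2 kg, plus a terminal nub of 9.5 mm diameter and 4.5 mm length on one end. +x runs along the cell from the nub end to the flat end: flat face at x = +28.5 mm, nub tip at x = -33 mm. Starts lying level in a cradle of the rack, axis 31.3 mm above the bench.
- large_cell_nub (a point): tip of the large cell's nub, on its axis, 33 mm from the centre of the can
- small_cell_center (a point): centre of the smaller cell (26 mm diameter, 46 mm can, 3 mm nub) that lies in the other cradle; to be left there. Same axes as the large cell.
- rack: grey rack fixed to the bench, plate 70 x 160 x 6 mm, origin at the centre of its underside, long side along its y. Two V cradles at y = +43 and -43 mm hold a cell each along the rack's x; which cell lies in which is not fixed. Each V consists of two 5 mm thick supports at x = +-21 mm, 25 mm high at most; between them, 37 mm are free for fingers, down to the plate.
- holder: battery holder fixed to the bench: grey base 148 x 84 mm (x -65 to +83 mm), side bars 14 mm high at y = +-37 mm; origin on the bench under the nominal seat; +x points from lip end to spring end. A white plastic carriage on it, with lip, spring and seat, is clamped anywhere within +-16 mm along x of its nominal place: this offset is NOT measured and has to be found by feel, pushing on the spring.
- holder_lip (a point): tip of the retaining lip, on the middle line, with the carriage at nominal (point fixed to the base, at holder x = -29.5 mm, lip's mid-height). The lip, 30 mm wide, 39.5 to 45 mm above the bench, overhangs the seat by 3.5 mm from an end wall 44 mm wide, 45 mm high, inner face at holder x = -33 mm. Seated, the nub stands on that wall, under the lip.
- holder_spring (a point): centre of the spring plate's free face, with the carriage at nominal (point fixed to the base, holder x = +24.5 mm). Steel plate 32 mm wide, 18 to 68 mm above the bench, before a block 74 mm high. Damped spring: 1.4 N per mm, 0 N at first touch, rigid after 11.5 mm (16 N). The nub clears the lip from 7.5 mm (10.5 N) of travel on; seated, 4 mm (5.6 N) remain.
- holder_seat (a point): where the centre of the seated cell's can lies with the carriage at its nominal place: 32.5 mm above the bench, fixed to the holder's base, same axes as the holder. The floor is 16 mm above the bench. Four corner rails (tops 24 mm above the bench, inner faces at y = +-17 mm, at x = -28 to -20 and +22 to +28 mm) centre the cell; between them, fingers have room down to the floor.
- petri_dish: small clear glass dish, 52 mm across, 10 mm high, flat on the bench; a bystander; origin at the centre of its underside
- marker_1: black marker pen, 134 x 12 mm, lying near the front edge; a bystander; origin at the centre of its underside
- drop_vial: small amber dropper vial with white cap, 25 mm across, 48 mm high, upright; a bystander; origin at the centre of its underside
- beaker_2: glass beaker, 62 mm across, 76 mm high, upright; a bystander; origin at the centre of its underside
- bench_timer: white square bench timer, 62 x 62 x 16 mm, flat on the bench; a bystander; origin at the centre of its underside

How it is judged:
By the outcome, as a careful person would: the job done as asked, in the order asked, and still so for the second after the job is handed in, with the robot touching nothing.
It also fails if it takes over 45 s, if anything falls off the work surface, if the arm or the gripper's body presses on something with over 40 N, if the wrist force passes 120 N, or if a joint passes its speed limit or range.

## Robot

A 7-joint arm with a two-finger parallel gripper is mounted at the origin on a cart in front of the work surface, level with it; the furniture and walls round the work are solid. World frame = base frame: x ahead of the robot, y to its left, z up, the work surface at z = 0. Lengths are in m, angles in rad, forces in N, time in s.
With the tool pointing down it reaches from about 0.425 to 0.875 m from the base axis. Payload 8.4 kg.
Tool frame: the origin (TCP) lies midway between the tips of the shut fingers; the grasp point (between the pads) lies 19 mm behind it; z points along the fingers, y is the direction in which the jaws open and shut (so a half turn about z gives the same grasp; the last joint's range is limited). The gripper opens to 85 mm and grips with 20 to 120 N. Pads are 22 mm wide; open, the fingers measure 114 mm over their backs; the gripper's body (76 mm by 85 mm) begins 54 mm behind the grasp point. The pads swing forward as they close: fully open they stand 13 mm farther back than shut.
Start: joints at [1.215, 0.333, 0.04, 1.465, -0.013, 1.343, -0.059], TCP at [0.165, -0.629, 0.211] pointing down, gripper open.
Joint ranges: [-2.58, 2.58], [-0.38, 2.09], [-1.3, 1.39], [0.25, 2.4], [-1.5, 4.64], [0.08, 2.09], [-2.65, 2.65]. Speed limits (rad/s): [2.22, 2.22, 2.79, 2.79, 3.14, 3.14, 3.14].

## Interface

Orientations are given as a rotation vector (axis times angle).
In Python, from plant import telemetry, optics, ctrl gives the robot as it stands.
- The arm moves only by the tool apply_moves, never from a script. Its argument "plan" is a list of rows, each a list of 7 numbers: the shift along the tool's x, y, z in mm, then the turn, a rotation vector about the tool's x, y, z in rad, then the finger opening in mm, from 0 to 85.4. In form: [[dx, dy, dz, ax, ay, az, grip], ...]. A call has 1 to 5 rows; each row is the pose to reach, as a shift and turn from the pose commanded when the call began, along the tool's axes at that moment; what a row does not reach only later rows make up. A row lasts 1/8 s, in which the tool goes at most 62.5 mm and 10.7 degrees, less where a joint would pass 70% of its speed; a pose out of reach is approached as far as the arm can. A call with a gripper value outside its range is refused whole. The fingers move at their own pace and stop on an object; the grip force is fixed at half the most. Time passes only in rows, so rows that repeat a pose let the fingers close. It gives the time, the measured TCP pose, the force and the opening at its end, in the units of the state.
- telemetry.get_obs(): the state, without advancing time (a new reading comes with each control period).
- optics.read_camera(name): name is "side" or "top" or "wrist"; returns a dict with "pixels" (480x640x3 uint8, red, green, blue), "depth" (480x640 float32, m along the optical axis (not along the pixel's ray), 0 where there is no reading), "camera_matrix" (3x3 intrinsics, pixels), "xyz" and "attitude" of the camera in the world. Camera axes: x right, y down, z forward; pixel columns grow to the right and rows downward; lengths in m; the calibration is good to about 2 mm. A picture is of the moment at which its call begins.
- ctrl.job_done(): hands the job in, once; it reports no verdict.
The state is a dict: "t": time; "joint_positions": joint angles; "qvel": joint speeds; "joint_torque": joint torques, N m; "position": TCP position; "eef_rot": TCP orientation; "ft_force": force on the tool from outside, world axes, zero at the start; "torque": the same for the moment, N m; "gripper_width": finger opening in m.
Only numpy, scipy, OpenCV 4.12 (cv2) and the standard library are available. Lean on these libraries where they do the work, as an engineer would, in place of code of your own. Each camera call takes 0.05 s, during which the arm holds its last target. There are 200 camera calls.

## Working session

There is one attempt and no reset: what is moved stays moved. The work goes in short steps, Python scripts to look and compute and a tool call to move; the robot and the scene stay as the last step left them, time stands still between calls to the robot, and variables do not carry over. Pictures are saved under pics/ and viewed, about 8 in all and at most 12, crops included, and the job is handed in when it is done.

Besides the shell and the picture viewer there is one more tool, called after ">>>" as name(argument=value, ...) on one line, values as JSON. apply_moves: Moves the arm, as the interface text tells. Its arguments: {"type":"object","properties":{"plan":{"type":"array"}},"required":["plan"]}

```bash
mkdir -p pics; ls
cat > h.py <<'E'
import numpy as np, cv2
from scipy.spatial.transform import Rotation as R
from plant import telemetry, optics, ctrl
def cam(n):
    c=optics.read_camera(n); a=np.array(c['attitude'],float)
    c['R']=a if a.shape==(3,3) else (R.from_rotvec(a).as_matrix() if a.size==3 else R.from_quat(a).as_matrix())
    c['p']=np.array(c['xyz']); return c
def save(c,n): cv2.imwrite('pics/'+n,c['pixels'][:,:,::-1])
def ray(c,u,v,z):
    d=c['R']@np.linalg.inv(c['camera_matrix'])@np.array([u,v,1.]); return c['p']+d*(z-c['p'][2])/d[2]
def proj(c,P):
    q=c['camera_matrix']@(c['R'].T@(np.array(P)-c['p'])); return q[:2]/q[2]
def pts(c):
    v,u=np.mgrid[0:480,0:640]; d=c['depth']
    q=np.stack([u*d,v*d,d],-1)@np.linalg.inv(c['camera_matrix']).T
    return q@c['R'].T+c['p']
E
python3 - <<'E'
from h import *
o=telemetry.get_obs(); print(o)
a=cam('top');print(a['p'],a['attitude'],a['camera_matrix']);save(a,'top0.png')
b=cam('side');print(b['p'],b['attitude']);save(b,'side0.png')
P=pts(a); np.savez('top0.npz',P=P,px=a['pixels'])
E
```

```text
pics
{'t': 0.0, 'joint_positions': array([ 1.21477692,  0.33391592,  0.03989609,  1.46631073, -0.01336989,
        1.34331609, -0.0584897 ]), 'qvel': array([-2.16992543e-03,  5.68452367e-05,  3.50125750e-04, -3.47327010e-05,
       -4.47206224e-04,  4.79803852e-04,  5.45536944e-04]), 'joint_torque': array([ 7.29982130e-04, -6.58569074e+01,  1.36557765e+00, -4.05568135e+01,
        1.67155720e-02,  1.25580860e-02, -2.58919226e-05]), 'position': array([ 0.16491684, -0.62819894,  0.20989907]), 'eef_rot': array([-3.11410043e+00, -4.02058852e-01,  5.71861866e-04]), 'ft_force': array([ 0.55887679, -0.41745178,  1.30610632]), 'torque': array([-0.0017906 ,  0.00671092, -0.02290576]), 'gripper_width': 0.08573229055807467}
[0.29126766 0.12059142 1.26874347] [-2.06476776  2.17110107 -0.22233501] [[615.59824236   0.         330.24244444]
 [  0.         615.59824236 241.29467803]
 [  0.           0.           1.        ]]
[ 0.8999203  -0.28142949  0.90485368] [-2.45674356 -0.86387383  0.26190565]
```

View pics/top0.png

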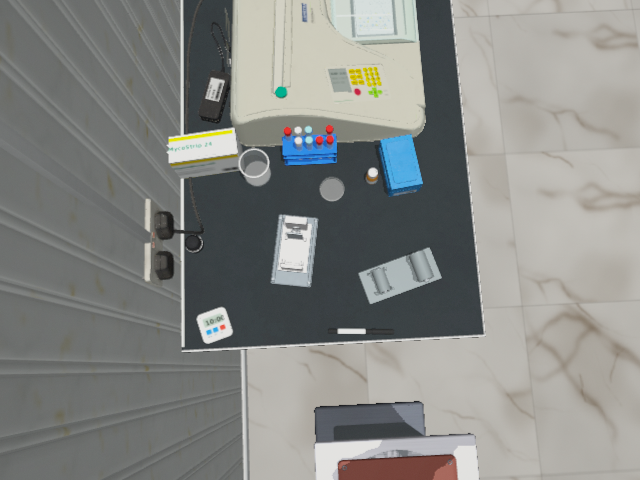

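View pics/side0.png

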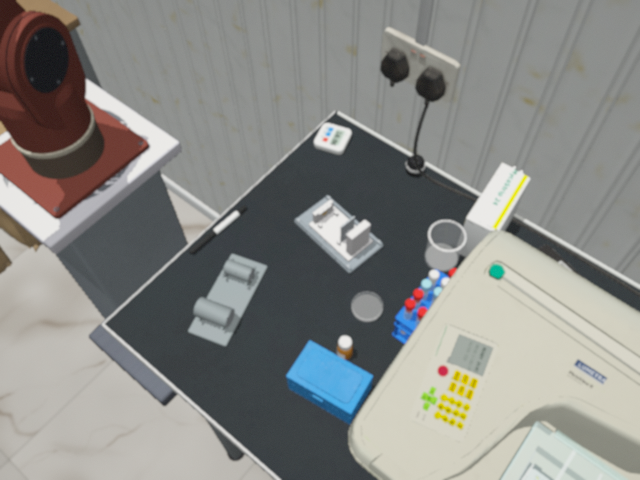

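The top view shows the rack at (400,275), with the large cell at about (422,265) and the small one at (378,280). The holder is at (296,250) with its tall spring block at the top end. I need enlargements to see the nub direction.

Run:
```python
from h import *
a=cv2.imread('pics/top0.png');b=cv2.imread('pics/side0.png')
A=cv2.resize(a[205:310,265:450],(800,454),interpolation=cv2.INTER_CUBIC)[:300*2]
A1=cv2.resize(a[240:310,350:450],(400,280),interpolation=cv2.INTER_CUBIC)
A2=cv2.resize(a[205:295,265:325],(200,300),interpolation=cv2.INTER_CUBIC)
B1=cv2.resize(b[245:345,180:280],(400,400),interpolation=cv2.INTER_CUBIC)
B2=cv2.resize(b[185:275,290:390],(400,360),interpolation=cv2.INTER_CUBIC)
c=np.zeros((600,800,3),np.uint8)
c[:280,:400]=A1; c[280:580,:200]=A2; c[:240,400:]=cv2.resize(B1,(400,400))[80:320]; c[240:600,400:]=B2
cv2.imwrite('pics/crop.png',c)
# depth quality
z=np.load('top0.npz')['P']
for n,(u,v) in dict(rackplate=(400,275),Lc=(422,265),Sc=(378,280),block=(295,222),wall=(292,265),base=(280,280),bench=(350,230)).items(): print(n,z[v,u].round(4))
```

```text
rackplate [ 0.4704 -0.0358  0.0089]
Lc [ 0.4824 -0.0762  0.0505]
Sc [0.458  0.013  0.0399]
block [0.5774 0.1735 0.0764]
wall [0.496  0.1842 0.0474]
base [0.4718 0.2119 0.0126]
bench [ 5.727e-01  6.150e-02 -3.000e-04]
```

View pics/crop.png

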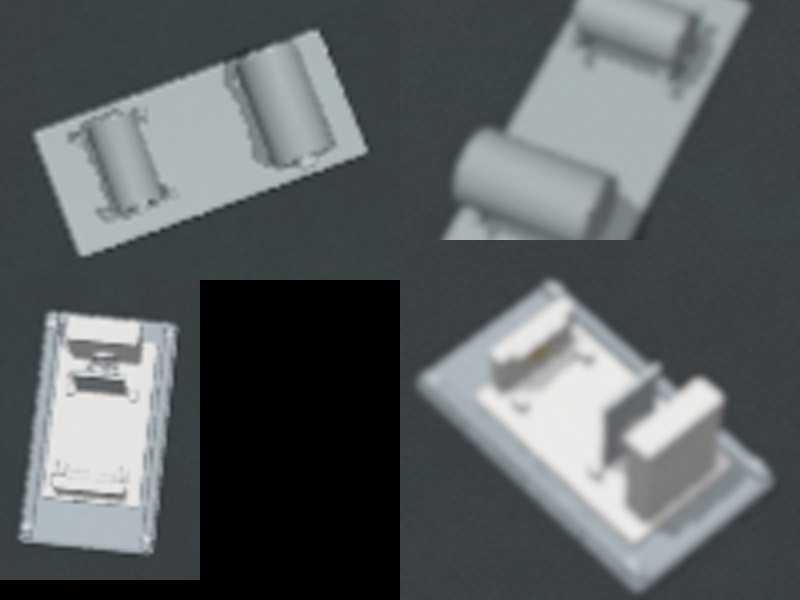

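The crop shows the large cell's nub at the robot-side end, near top-view pixel (427,279). In the holder the lip is on the robot side and the spring on the far side, and the carriage looks shifted toward the spring end. Next I'll measure the poses.

```bash
cat > m.py <<'E'
from h import *
def rect(c,mask,z,roi):
    m=np.zeros_like(mask);u0,v0,u1,v1=roi;m[v0:v1,u0:u1]=mask[v0:v1,u0:u1]
    k=max(cv2.findContours(m,cv2.RETR_EXTERNAL,cv2.CHAIN_APPROX_NONE)[0],key=cv2.contourArea)
    W=np.array([ray(c,*q[0],z)[:2] for q in k],np.float32)*1000
    return cv2.minAreaRect(W),cv2.boxPoints(cv2.minAreaRect(W))
E
python3 - <<'E'
from m import *
a=cam('top');b=cam('side')
for n,c,ro in (('top',a,((345,235,455,312),(265,205,325,295))),('side',b,((180,245,280,350),(285,185,392,280)))):
    g=c['pixels'].max(2); m=(g>95).astype(np.uint8)*255
    print(n,'rack',rect(c,m,.006,ro[0]));print(n,'holder',rect(c,m,.013,ro[1]))
# large cell by depth
P=pts(a);
s=P[235:312,345:455].reshape(-1,3)
for lo,hi,nm in((.043,.056,'L'),):
    q=s[(s[:,2]>lo)&(s[:,2]<hi)]*1000; r=cv2.minAreaRect(q[:,:2].astype(np.float32)); print(nm,len(q),r,q[:,2].max())
q=P[205:295,265:325].reshape(-1,3)*1000
for lo,hi in((70,85),(40,56)):
    k=q[(q[:,2]>lo)&(q[:,2]<hi)]; print(lo,len(k),cv2.minAreaRect(k[:,:2].astype(np.float32)))
E
```

```text
top rack (((470.8033142089844, -34.98457336425781), (70.85054779052734, 161.2183074951172), 17.165287017822266), array([[ 413.16583 ,   31.579   ],
       [ 460.7461  , -122.45821 ],
       [ 528.4408  , -101.54815 ],
       [ 480.86053 ,   52.489067]], dtype=float32))
top holder (((533.4046630859375, 180.1925048828125), (84.45232391357422, 148.3744354248047), 81.16764831542969), array([[453.61362, 149.85806],
       [600.2286 , 127.07608],
       [613.1957 , 210.52695],
       [466.58075, 233.30893]], dtype=float32))
side rack (((468.2171936035156, -36.58674621582031), (84.54541778564453, 163.10003662109375), 17.064111709594727), array([[ 403.87527 ,   28.968628],
       [ 451.73563 , -126.95126 ],
       [ 532.5591  , -102.14212 ],
       [ 484.69876 ,   53.77777 ]], dtype=float32))
side holder (((539.966552734375, 185.30517578125), (101.24776458740234, 150.87841796875), 81.16496276855469), array([[457.64713, 146.86868],
       [606.7353 , 123.69525],
       [622.286  , 223.74167],
       [473.1978 , 246.9151 ]], dtype=float32))
L 302 ((467.89239501953125, -39.443748474121094), (57.20964050292969, 107.29409790039062), 22.28361701965332) 54.57455084981832
70 151 ((572.1674194335938, 173.7984161376953), (43.227134704589844, 35.113800048828125), 82.0189437866211)
40 190 ((538.4895629882812, 178.7169189453125), (43.1507568359375, 98.42843627929688), 81.12870025634766)
```

```bash
cat > g.py <<'E'
from h import *
import sys
def go(x,y,z,yaw):
    """target mm, yaw deg of tool x (mod 180), tool down -> shift/turn in tool axes"""
    o=telemetry.get_obs(); T=R.from_rotvec(o['eef_rot']); M=T.as_matrix()
    best=None
    for k in (0,180):
        A=R.from_euler('z',yaw+k,degrees=True)*R.from_euler('x',180,degrees=True)
        r=(T.inv()*A).as_rotvec()
        if best is None or np.linalg.norm(r)<np.linalg.norm(best): best=r
    print('tool x',M[:,0].round(3),'y',M[:,1].round(3),'pos',(o['position']*1000).round(1),'F',o['ft_force'].round(2),'w',o['gripper_width'].round(4),'t',o['t'],'q7',o['joint_positions'].round(2))
    print('shift',(M.T@(np.array([x,y,z])-o['position']*1000)).round(1),'turn',best.round(4))
if __name__=='__main__': go(*map(float,sys.argv[1:5]))
E
python3 g.py 483 -76 180 17.17
```

```text
Traceback (most recent call last):
  File "g.py", line 13, in <module>
    if __name__=='__main__': go(*map(float,sys.argv[1:5]))
                             ~~^^^^^^^^^^^^^^^^^^^^^^^^^^^
  File "g.py", line 11, in go
    print('tool x',M[:,0].round(3),'y',M[:,1].round(3),'pos',(o['position']*1000).round(1),'F',o['ft_force'].round(2),'w',o['gripper_width'].round(4),'t',o['t'],'q7',o['joint_positions'].round(2))
                                                                                                                          ^^^^^^^^^^^^^^^^^^^^^^^^
AttributeError: 'float' object has no attribute 'round'
```

```bash
sed -i "s/o\['gripper_width'\].round(4)/round(o['gripper_width'],4)/" g.py
python3 g.py 483 -76 180 17.17
```

```text
tool x [ 0.967  0.254 -0.   ] y [ 0.254 -0.967 -0.001] pos [ 165.  -628.4  210.2] F [ 0.54  0.47 -0.46] w 0.0856 t 0.2 q7 [ 1.21  0.33  0.04  1.47 -0.01  1.34 -0.06]
shift [ 447.9 -453.5   30.7] turn [-0.0011  0.     -0.0429]
```

>>> apply_moves(plan=[[42, -42, 3, 0, 0, 0, 85], [84, -85, 6, 0, 0, 0, 85], [126, -127, 9, 0, 0, -0.01, 85], [168, -170, 11, 0, 0, -0.02, 85], [210, -213, 14, 0, 0, -0.03, 85]])

```text
t: 0.82
position: [0.3148, -0.3675, 0.1968]
eef_rot: [3.109, 0.449, 0.0]
ft_force: [1.4, 0.4, 0.0]
gripper_width: 0.0849
```

```bash
python3 g.py 483 -76 180 17.17
```

```text
tool x [0.959 0.283 0.   ] y [ 0.283 -0.959  0.   ] pos [ 314.8 -367.5  196.8] F [1.41 0.41 0.04] w 0.0849 t 0.825 q7 [ 0.93  0.01 -0.16  1.87  0.    1.26 -0.51]
shift [ 243.9 -231.9   16.7] turn [ 0.0004 -0.0001 -0.0125]
```

>>> apply_moves(plan=[[43, -41, 3, 0, 0, 0, 85], [86, -82, 6, 0, 0, -0.01, 85], [129, -123, 9, 0, 0, -0.01, 85], [172, -164, 12, 0, 0, -0.01, 85], [215, -204, 15, 0, 0, -0.013, 85]])

```text
t: 1.45
position: [0.4632, -0.1111, 0.1819]
eef_rot: [3.106, 0.469, 0.001]
ft_force: [0.8, -1.2, -0.0]
gripper_width: 0.085
```

>>> apply_moves(plan=[[25, -25, 2, 0, 0, 0, 85], [25, -25, 2, 0, 0, 0, 85], [25, -25, 2, 0, 0, 0, 85]])

```text
t: 1.82
position: [0.4787, -0.0824, 0.1797]
eef_rot: [3.106, 0.468, -0.001]
ft_force: [0.7, -0.7, 0.4]
gripper_width: 0.0846
```

```bash
python3 g.py 483 -76 180 17.17
python3 - <<'E'
from h import *
c=cam('wrist'); print(c['p'],c['R'].round(3)); save(c,'w1.png')
for P in ([.4835,-.0761,.0313],[.4708-.035,-.035,.006]): print(proj(c,P))
P=pts(c); np.savez('w1.npz',P=P,px=c['pixels'])
E
```

```text
tool x [ 0.956  0.295 -0.001] y [ 0.295 -0.956  0.   ] pos [478.7 -82.4 179.7] F [ 0.68 -0.69  0.37] w 0.0846 t 1.825 q7 [ 0.59  0.05 -0.52  1.87  0.03  1.23 -1.21]
shift [ 6.  -4.9 -0.3] turn [ 0.0001  0.0007 -0.0004]
[ 0.54968512 -0.06040874  0.34172285] [[ 0.295 -0.915 -0.275]
 [-0.956 -0.282 -0.084]
 [-0.001  0.288 -0.958]]
[316.35572411 212.63015904]
[265.55138609 238.9289609 ]
```

View pics/w1.png

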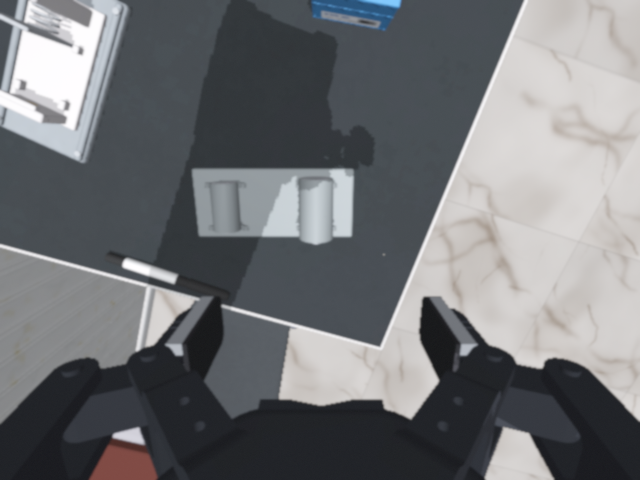

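Wrist view: the rack spans (193..354, 168..238) and the large cell is centred near (316,211), in line with the tool. I'll refine the cell's edges along its axis and across it.

Run:
```python
from h import *
c=cam('wrist'); g=c['pixels'].mean(2); np.set_printoptions(linewidth=250)
print('col', dict(zip(range(165,255),g[165:255,312:321].mean(1).astype(int))))
print('row', dict(zip(range(288,345),g[200:206,288:345].mean(0).astype(int))))
for v in (176,178,180,236,238,240,242,244): print(v,(ray(c,316,v,.0478)*1000).round(1),(ray(c,316,v,.0313)*1000).round(1))
for u in (299,300,333,334): print(u,(ray(c,u,203,.0313)*1000).round(1))
P=pts(c); s=P[165:250,285:350].reshape(-1,3)*1000
q=s[(s[:,2]>46)]; print(len(q), s[:,2].max())
A=R.from_euler('z',17.17,degrees=True).as_matrix()
l=(q-[483.5,-76.1,0])@A; print('local x',np.percentile(l[:,0],[1,50,99]).round(1),'y',np.percentile(l[:,1],[1,50,99]).round(1))
```

```text
col {165: np.int64(55), 166: np.int64(59), 167: np.int64(76), 168: np.int64(110), 169: np.int64(138), 170: np.int64(151), 171: np.int64(155), 172: np.int64(156), 173: np.int64(156), 174: np.int64(155), 175: np.int64(148), 176: np.int64(131), 177: np.int64(119), 178: np.int64(122), 179: np.int64(132), 180: np.int64(140), 181: np.int64(148), 182: np.int64(154), 183: np.int64(157), 184: np.int64(163), 185: np.int64(173), 186: np.int64(184), 187: np.int64(192), 188: np.int64(199), 189: np.int64(203), 190: np.int64(204), 191: np.int64(204), 192: np.int64(204), 193: np.int64(204), 194: np.int64(204), 195: np.int64(204), 196: np.int64(204), 197: np.int64(205), 198: np.int64(205), 199: np.int64(204), 200: np.int64(205), 201: np.int64(205), 202: np.int64(205), 203: np.int64(205), 204: np.int64(205), 205: np.int64(205), 206: np.int64(205), 207: np.int64(205), 208: np.int64(205), 209: np.int64(205), 210: np.int64(205), 211: np.int64(205), 212: np.int64(205), 213: np.int64(205), 214: np.int64(205), 215: np.int64(205), 216: np.int64(205), 217: np.int64(205), 218: np.int64(205), 219: np.int64(205)
[... 1653 characters left out ...]
1), 336: np.int64(212), 337: np.int64(212), 338: np.int64(212), 339: np.int64(212), 340: np.int64(212), 341: np.int64(212), 342: np.int64(212), 343: np.int64(212), 344: np.int64(212)}
176 [517.7 -66.1  47.8] [515.9 -66.4  31.3]
178 [516.1 -66.6  47.8] [514.2 -66.9  31.3]
180 [514.4 -67.1  47.8] [512.5 -67.4  31.3]
236 [466.1 -81.7  47.8] [461.4 -82.9  31.3]
238 [464.3 -82.3  47.8] [459.5 -83.5  31.3]
240 [462.5 -82.8  47.8] [457.6 -84.   31.3]
242 [460.6 -83.4  47.8] [455.7 -84.6  31.3]
244 [458.8 -83.9  47.8] [453.7 -85.2  31.3]
299 [487.4 -58.4  31.3]
300 [487.7 -59.3  31.3]
333 [496.8 -88.7  31.3]
334 [497.  -89.6  31.3]
526 341.7898849565756
local x [-23.4   6.9  67.6] y [-5.7  0.6  8. ]
```

```bash
python3 g.py 485 -75 17 17.17
```

```text
tool x [ 0.956  0.293 -0.   ] y [ 0.293 -0.956  0.   ] pos [478.6 -83.  179.8] F [-0.11 -0.28 -0.42] w 0.0849 t 1.925 q7 [ 0.59  0.05 -0.52  1.87  0.03  1.23 -1.21]
shift [  8.5  -5.8 162.8] turn [ 0.0003  0.0004 -0.002 ]
```

>>> apply_moves(plan=[[8.5, -5.8, 40, 0, 0, 0, 85], [8.5, -5.8, 90, 0, 0, 0, 85], [8.5, -5.8, 130, 0, 0, 0, 85], [8.5, -5.8, 150, 0, 0, 0, 85], [8.5, -5.8, 150, 0, 0, 0, 85]])

```text
t: 2.55
position: [0.484, -0.0744, 0.0286]
eef_rot: [-3.106, -0.466, 0.005]
ft_force: [0.3, -0.4, 1.0]
gripper_width: 0.085
```

```bash
python3 g.py 485 -75 17 17.17;python3 - <<'E'
from h import *
c=cam('wrist');save(c,'w2.png')
E
```

```text
tool x [ 0.956  0.294 -0.003] y [ 0.294 -0.956 -0.001] pos [484.  -74.4  28.6] F [ 0.26 -0.39  1.02] w 0.085 t 2.55 q7 [ 0.54  0.24 -0.52  2.02  0.15  0.92 -1.33]
shift [ 0.8  0.9 11.6] turn [-0.0014  0.0028 -0.0016]
```

View pics/w2.png

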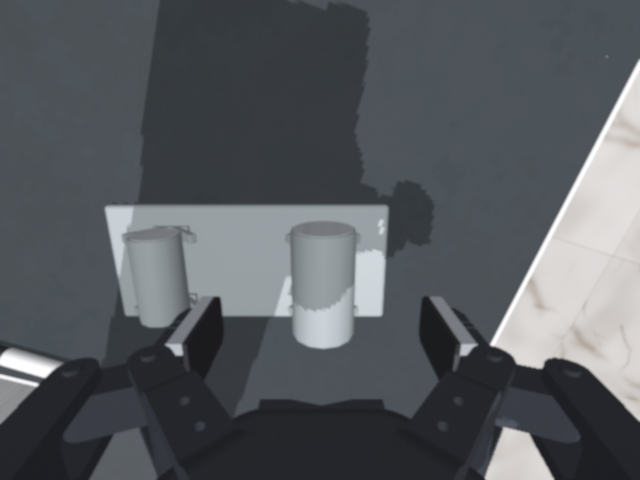

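The cell (u≈323) sits midway between the fingers (222..420), and the small cell is clear of the left finger. I'll go down and close.

>>> apply_moves(plan=[[1, 1, 8, 0, 0.002, 0, 85], [1, 1, 11.5, 0, 0.002, 0, 85], [1, 1, 11.5, 0, 0.002, 0, 60], [1, 1, 11.5, 0, 0.002, 0, 40], [1, 1, 11.5, 0, 0.002, 0, 28]])

```text
t: 3.22
position: [0.4869, -0.0742, 0.0185]
eef_rot: [-3.106, -0.469, -0.004]
ft_force: [-0.2, -0.3, -0.2]
gripper_width: 0.0321
```

>>> apply_moves(plan=[[0, 0, 0, 0, 0, 0, 25], [0, 0, 0, 0, 0, 0, 25], [0, 0, 0, 0, 0, 0, 25], [0, 0, 0, 0, 0, 0, 25]])

```text
t: 3.72
position: [0.487, -0.0744, 0.0186]
eef_rot: [3.106, 0.469, 0.004]
ft_force: [-0.1, -2.2, 5.0]
gripper_width: 0.0258
```

The width reads 25.8 mm, less than the 33 mm cell, so I'll look before going on.

Run:
```python
from h import *
print(telemetry.get_obs()['gripper_width'],telemetry.get_obs()['ft_force'])
c=cam('wrist');s=cam('side')
a=c['pixels'][180:420,160:480]; b=cv2.resize(s['pixels'][220:360,150:310],(480,420),interpolation=cv2.INTER_CUBIC)
o=np.zeros((420,800,3),np.uint8); o[:240,:320]=a; o[:,320:]=b; cv2.imwrite('pics/w3.png',o[:,:,::-1])
```

```text
0.02575534187647704 [-0.09272428 -2.23510988  5.02046405]
```

View pics/w3.png

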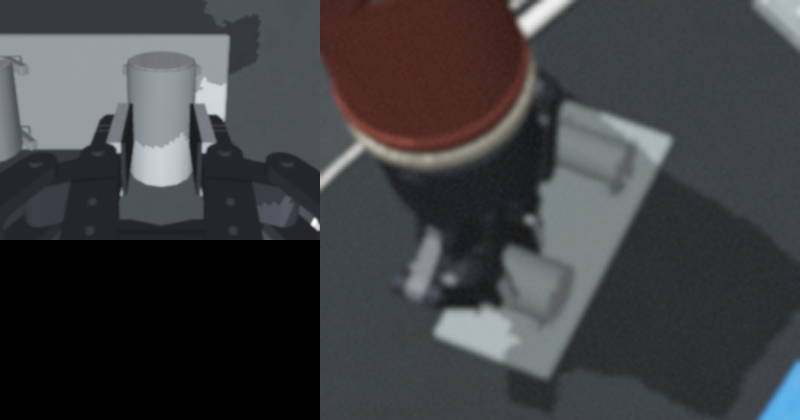

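>>> apply_moves(plan=[[0, 0, 0, 0, 0, 0, 20], [0, 0, 0, 0, 0, 0, 15]])

```text
t: 4.08
position: [0.4871, -0.0744, 0.0187]
eef_rot: [3.106, 0.469, 0.004]
ft_force: [-1.5, -2.4, 7.5]
gripper_width: 0.0236
```

>>> apply_moves(plan=[[0, 0, 0, 0, 0, 0, 0], [0, 0, 0, 0, 0, 0, 0]])

```text
t: 4.32
position: [0.4871, -0.0744, 0.0187]
eef_rot: [3.106, 0.469, 0.004]
ft_force: [-0.8, -2.4, 7.3]
gripper_width: 0.0233
```

>>> apply_moves(plan=[[0, 0, -4, 0, 0, 0, 0], [0, 0, -10, 0, 0, 0, 0], [0, 0, -25, 0, 0, 0, 0], [0, 0, -45, 0, 0, 0, 0], [0, 0, -45, 0, 0, 0, 0]])

```text
t: 4.95
position: [0.4881, -0.0743, 0.0652]
eef_rot: [3.105, 0.469, 0.008]
ft_force: [-0.0, -0.2, -1.8]
gripper_width: 0.0238
```

Run:
```python
from h import *
print(telemetry.get_obs()['gripper_width'],telemetry.get_obs()['ft_force'])
c=cam('wrist');s=cam('side')
a=c['pixels'][180:420,160:480]; b=cv2.resize(s['pixels'][200:360,150:310],(480,480),interpolation=cv2.INTER_CUBIC)
o=np.zeros((480,800,3),np.uint8); o[:240,:320]=a; o[:,320:]=b; cv2.imwrite('pics/w4.png',o[:,:,::-1])
```

```text
0.023791338874781517 [-0.00703041 -0.24950583 -1.82454976]
```

View pics/w4.png

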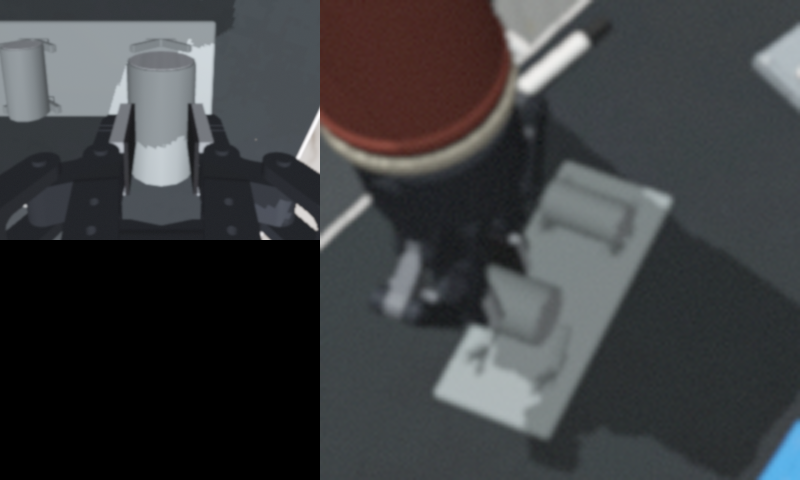

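The cell is lifted cleanly and level, and the small cell is undisturbed. Next I'll carry it to a hover near the lip end of the holder.

```bash
python3 g.py 495 186 130 -8.83
```

```text
tool x [0.955 0.295 0.002] y [ 0.295 -0.955  0.   ] pos [486.7 -74.3  63.4] F [-0.11  0.18 -1.05] w 0.0238 t 5.05 q7 [ 0.55  0.19 -0.53  1.99  0.11  0.99 -1.31]
shift [  84.9 -246.2  -66.5] turn [-2.000e-04 -2.400e-03  4.538e-01]
```

>>> apply_moves(plan=[[0, 0, -45, 0, 0, 0, 0], [15, -45, -67, 0, 0, 0.08, 0], [30, -90, -67, 0, 0, 0.18, 0], [48, -140, -67, 0, 0, 0.28, 0], [65, -190, -67, 0, -0.002, 0.38, 0]])

```text
t: 5.68
position: [0.4921, 0.1278, 0.1299]
eef_rot: [-3.139, 0.132, 0.001]
ft_force: [0.7, -1.2, -0.9]
gripper_width: 0.0236
```

```bash
python3 g.py 495 186 130 -8.83
```

```text
tool x [ 0.996 -0.084 -0.001] y [-0.084 -0.996 -0.   ] pos [492.1 127.8 129.9] F [ 0.69 -1.15 -0.88] w 0.0236 t 5.675 q7 [ 0.28  0.16 -0.68  1.88  0.11  1.14 -2.09]
shift [ -2.  -58.2  -0.1] turn [-0.0001  0.0007  0.07  ]
```

>>> apply_moves(plan=[[-1, -30, 0, 0, 0, 0.04, 0], [-2, -56, 0, 0, 0, 0.07, 0], [-2, -57, 0, 0, 0, 0.07, 0], [-2, -57, 0, 0, 0, 0.07, 0]])

```text
t: 6.18
position: [0.4948, 0.1826, 0.1298]
eef_rot: [3.132, -0.236, -0.002]
ft_force: [0.1, -1.1, -0.9]
gripper_width: 0.0238
```

```bash
python3 g.py 495 186 130 -8.83
python3 - <<'E'
from m import *
c=cam('wrist');save(c,'w5.png'); np.save('c5.npy',c,allow_pickle=True)
H=R.from_euler('z',-8.83,degrees=True).as_matrix(); O=np.array([524.5,181.6,0])
for n,P in dict(plateTop=(24.5,0,68),lipTop=(-29.5,0,45),b1=(83,42,12),b2=(83,-42,12),b3=(-65,-42,12),b4=(-65,42,12)).items(): print(n,proj(c,(H@np.array(P)+O)/1000).round(1))
E
```

```text
tool x [ 0.989 -0.15  -0.001] y [-0.15  -0.989  0.   ] pos [494.8 182.6 129.8] F [ 0.05 -1.08 -0.91] w 0.0238 t 6.175 q7 [ 0.19  0.21 -0.7   1.84  0.15  1.15 -2.28]
shift [-0.3 -3.4 -0.2] turn [0.0004 0.0013 0.004 ]
plateTop [316.8 169.3]
lipTop [317.1 238.4]
b1 [262.6  84.2]
b2 [372.8  84.7]
b3 [364.8 266.1]
b4 [270.2 265.7]
```

View pics/w5.png

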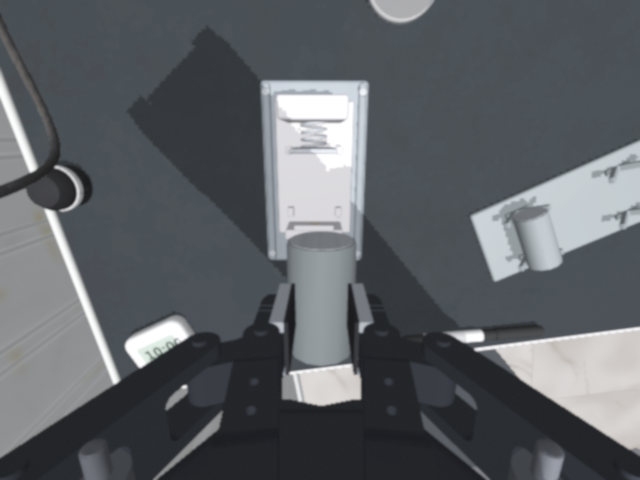

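The wrist view shows the plate's top edge near v≈150, so the carriage is offset toward +x. The base edges run at u≈262/367 (top) and 268/362 (bottom), and the held cell is centred at u≈322. I'll measure the lateral and yaw misalignment with this same camera.

Run:
```python
from m import *
c=np.load('c5.npy',allow_pickle=True).item()
g=c['pixels'].astype(int).max(2)
o=telemetry.get_obs(); M=R.from_rotvec(o['eef_rot']).as_matrix(); T=o['position']
loc=lambda P:(M.T@(P-T))*1000
# base edges at several rows (bench dark <-> base)
L=[]
for v in range(95,255,20):
    row=cv2.GaussianBlur(g.astype(np.float32),(3,3),0)[v]
    d=np.diff(row); l=250+np.argmax(d[250:285]); r=350+np.argmin(d[350:380])
    a,b=loc(ray(c,l+.5,v,.014)),loc(ray(c,r+.5,v,.014)); L.append((a+b)/2); print(v,l,r,a.round(1)[:2],b.round(1)[:2])
L=np.array(L);k=np.polyfit(L[:,0],L[:,1],1);print('mid y at tool x0:',k[1],'slope',k[0])
for v in (275,300,325,350):
    row=c['pixels'][v].astype(int).mean(1); print(v,row[280:296].astype(int),row[345:362].astype(int))
zc=T[2]+.0126
for u,v in((288.5,255),(355.5,255),(322,235)): print('cell',loc(ray(c,u,v,zc)).round(1))
# vertical profile near plate and lip
print('plate col',dict(zip(range(140,160),g[140:160,325:335].mean(1).astype(int))), 'lip',dict(zip(range(215,236),g[215:236,310:320].mean(1).astype(int))))
for v,z in((148,.068),(150,.068),(152,.068),(225,.045),(228,.045),(230,.045)): print(v,loc(ray(c,316,v,z)).round(1))
for v in (80,81,82): print('far base edge',v,loc(ray(c,315,v,.012)).round(1))
print('col',g[74:100,315])
```

```text
95 260 367 [104.7 -47.3] [104.8  34.3]
115 261 366 [ 90.3 -47.2] [90.4 34.2]
135 262 366 [ 75.5 -47.2] [75.6 34.7]
155 263 365 [ 60.2 -47.1] [60.3 34.6]
175 264 364 [ 44.4 -47.1] [44.5 34.4]
195 264 363 [ 28.  -47.8] [28.1 34.2]
215 265 362 [ 11.  -47.8] [11.1 34. ]
235 266 362 [ -6.5 -47.8] [-6.4 34.6]
mid y at tool x0: -6.706197913598386 slope 0.003607794566855718
275 [ 79  73  67  64  61  61  69  85  99 108 114 120 124 128 130 132] [137 136 134 132 130 126 122 117 111 102  86  69  60  57  57  57  57]
300 [121 122 122 122 122 121 116  98  70  44  34  30  29  34  61  98] [132 118  91  56  33  31  31  35  48  76 102 117 122 122 122 122 121]
325 [194 193 183 154 105  69  59  52  41  31  27  27  27  29  43  76] [123 101  68  40  29  28  28  29  33  41  53  60  71 110 156 182 191]
350 [ 33  34  35  42  52  59  61  58  49  37  33  51  83 111 127 133] [128 126 123 115  97  69  42  31  39  51  60  61  58  50  39  35  35]
cell [ 20.9 -16.2 -12.6]
cell [ 21.   15.3 -12.6]
cell [ 30.7  -0.5 -12.6]
plate col {140: np.int64(247), 141: np.int64(244), 142: np.int64(237), 143: np.int64(230), 144: 
[... 387 characters left out ...]
.int64(220), 219: np.int64(218), 220: np.int64(209), 221: np.int64(182), 222: np.int64(151), 223: np.int64(141), 224: np.int64(148), 225: np.int64(176), 226: np.int64(206), 227: np.int64(219), 228: np.int64(220), 229: np.int64(215), 230: np.int64(201), 231: np.int64(173), 232: np.int64(140), 233: np.int64(124), 234: np.int64(121), 235: np.int64(121)}
148 [67.3 -4.3 61.9]
150 [66.  -4.3 61.9]
152 [64.8 -4.3 61.9]
225 [10.4 -4.8 84.9]
228 [ 8.  -4.8 84.9]
230 [ 6.5 -4.8 84.9]
far base edge 80 [115.5  -5.7 117.8]
far base edge 81 [114.8  -5.7 117.8]
far base edge 82 [114.1  -5.7 117.8]
col [ 87  86  87  86  87  99 139 181 204 215 223 225 225 225 219 204 190 182
 178 179 202 235 253 255 255 255]
```

>>> apply_moves(plan=[[12, -3, 0, 0, 0, 0.004, 0], [22, -5, 15, 0, 0, 0.004, 0], [22, -5, 45, 0, 0, 0.004, 0], [22, -5, 68, 0, 0, 0.004, 0], [22, -5, 68, 0, 0, 0.004, 0]])

```text
t: 6.85
position: [0.5165, 0.1842, 0.0599]
eef_rot: [3.131, -0.243, -0.007]
ft_force: [0.1, 0.1, -0.6]
gripper_width: 0.0237
```

```bash
python3 g.py 530 182 51.5 -8.83
python3 - <<'E'
from m import *
c=cam('wrist');np.save('c6.npy',c,allow_pickle=True); save(c,'w6.png')
E
```

```text
tool x [ 0.988 -0.154 -0.004] y [-0.154 -0.988  0.001] pos [516.5 184.2  59.9] F [ 0.15  0.13 -0.56] w 0.0237 t 6.85 q7 [ 0.15  0.34 -0.67  1.85  0.24  1.03 -2.34]
shift [13.7  0.1  8.3] turn [ 0.0011  0.0043 -0.0005]
```

View pics/w6.png

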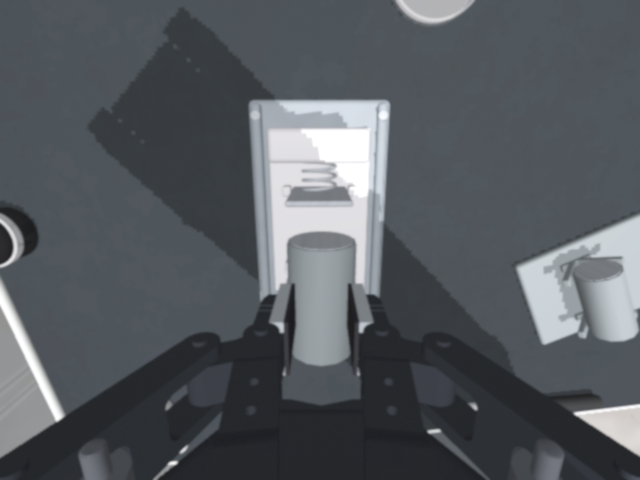

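Run:
```python
from m import *
c=np.load('c6.npy',allow_pickle=True).item()
g=c['pixels'].astype(int).mean(2)
o=telemetry.get_obs(); M=R.from_rotvec(o['eef_rot']).as_matrix(); T=o['position']
loc=lambda P:((M.T@(P-T))*1000).round(1)
print(c['camera_matrix'][0])
for v in (195,203): print(v,g[v,278:296].astype(int),g[v,344:362].astype(int))
print('base',g[150,244:256].astype(int),g[150,380:394].astype(int), 'carr',g[145,262:274].astype(int),g[145,364:376].astype(int))
print('cell',g[262,282:294].astype(int),g[262,350:362].astype(int))
for n,u,v,z in (('plateL',286,203,.068),('plateR',353.5,203,.068),('baseL',252.5,150,.012),('baseR',386.5,150,.012),('carL',268,145,.074),('carR',370.5,145,.074),('cellL',288,262,T[2]+.0126),('cellR',355.5,262,T[2]+.0126),('plate188',320,188,.068),('plate206',320,206,.068),('rimtop',322,249,T[2]+.029),('rimbot',322,233,T[2]-.004)): print(n,loc(ray(c,u,v,z)))
print(g[180:212,300].astype(int)); print(g[225:256,322].astype(int))
```

```text
[337.10137512   0.         320.9189235 ]
195 [225 225 225 222 216 211 209 210 209 203 186 159 136 125 124 123 124 123] [121 121 121 123 139 168 194 207 214 222 235 239 235 238 251 255 255 255]
203 [225 225 225 225 225 220 209 197 195 198 200 200 198 196 195 195 195 197] [198 197 197 196 196 195 194 190 193 206 218 224 225 225 225 225 225 225]
base [ 60  60  60  60  61  64  78 105 129 145 155 162] [219 219 218 212 203 190 169 140 106  88  86  86  85  85] carr [134 146 162 169 170 177 192 206 216 223 225 226] [255 255 255 255 249 231 219 220 222 221 211 189]
cell [222 220 213 196 170 139 119 115 120 125 130 133] [135 131 126 121 126 158 196 215 221 222 222 222]
plateL [ 44.3 -16.   -6.6]
plateR [44.3 15.2 -6.6]
baseL [ 65.9 -41.1  49.3]
baseR [65.9 39.6 49.3]
carL [ 70.3 -22.2 -12.7]
carR [ 70.3  21.1 -12.7]
cellL [ 17.5 -15.3 -12.6]
cellR [ 17.5  16.3 -12.6]
plate188 [51.2 -0.3 -6.6]
plate206 [42.9 -0.3 -6.6]
rimtop [ 29.4   0.5 -29.1]
rimbot [26.9  0.7  3.9]
[220 222 224 225 224 213 181 143 126 124 123 123 122 123 122 122 123 123
 123 125 141 168 190 199 197 189 191 209 220 224 225 225]
[224 224 224 224 222 210 177 139 124 122 122 122 122 122 122 122 122 122
 122 122 122 122 124 134 147 148 148 157 162 163 163]
```

Through the same camera, the holder's midline is about 1 mm to −y of the cell, and the gap from flat end to plate is about 14 mm. I'll go to the push height and approach.

>>> apply_moves(plan=[[4, -1, 5, 0, 0.004, 0, 0], [8, -1, 8, 0, 0.004, 0, 0], [10, -1, 8, 0, 0.004, 0, 0], [10, -1, 8, 0, 0.004, 0, 0]])

```text
t: 7.4
position: [0.528, 0.1846, 0.0547]
eef_rot: [-3.132, 0.242, -0.007]
ft_force: [-0.6, -0.3, -0.6]
gripper_width: 0.0237
```

>>> apply_moves(plan=[[2, 0, 0, 0, 0, 0, 0], [4, 0, 0, 0, 0, 0, 0], [6, 0, 0, 0, 0, 0, 0], [6, 0, 0, 0, 0, 0, 0]])

```text
t: 7.9
position: [0.5333, 0.1838, 0.0544]
eef_rot: [3.132, -0.242, 0.005]
ft_force: [-2.6, -0.3, -0.3]
gripper_width: 0.0237
```

>>> apply_moves(plan=[[1.5, 0, 1, 0, 0, 0, 0], [3, 0, 2, 0, 0, 0, 0], [4, 0, 2, 0, 0, 0, 0], [4, 0, 2, 0, 0, 0, 0], [4, 0, 2, 0, 0, 0, 0]])

```text
t: 8.52
position: [0.5364, 0.1834, 0.0522]
eef_rot: [3.132, -0.241, 0.003]
ft_force: [-6.9, 1.4, 1.1]
gripper_width: 0.0236
```

>>> apply_moves(plan=[[1.5, 0, 0, 0, 0, 0, 0], [3, 0, 0, 0, 0, 0, 0], [4.5, 0, 0, 0, 0, 0, 0], [4.5, 0, 0, 0, 0, 0, 0], [4.5, 0, 0, 0, 0, 0, 0]])

```text
t: 9.15
position: [0.5398, 0.1829, 0.0521]
eef_rot: [3.132, -0.24, 0.0]
ft_force: [-11.0, 0.2, 6.3]
gripper_width: 0.0236
```

Run:
```python
from h import *
o=telemetry.get_obs();print(o['position'],o['ft_force'],R.from_rotvec(o['eef_rot']).as_matrix().round(4))
c=cam('wrist');s=cam('side')
a=c['pixels'][120:420,160:480]; b=cv2.resize(s['pixels'][150:290,270:410],(480,480),interpolation=cv2.INTER_CUBIC)
q=np.zeros((480,800,3),np.uint8); q[:300,:320]=a; q[:,320:]=b; cv2.imwrite('pics/w7.png',q[:,:,::-1])
```

```text
[0.53980936 0.18292582 0.05213452] [-11.04783228   0.18879538   6.26354027] [[ 9.883e-01 -1.526e-01  1.000e-04]
 [-1.526e-01 -9.883e-01 -7.000e-04]
 [ 2.000e-04  7.000e-04 -1.000e+00]]
```

View pics/w7.png

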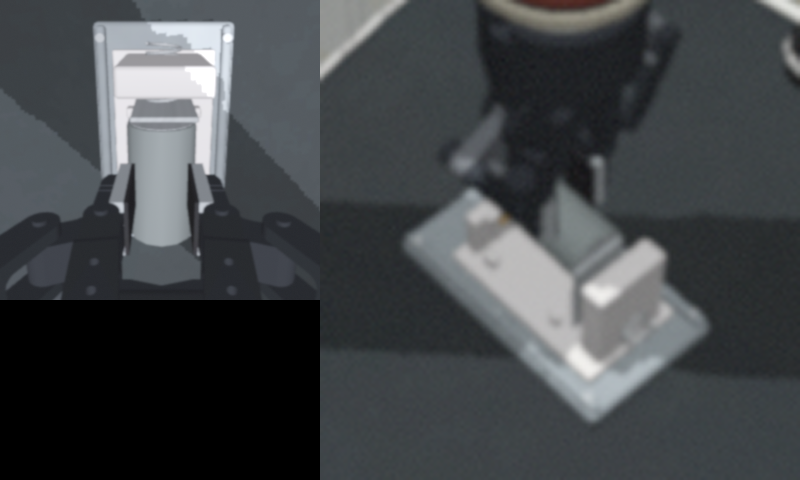

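Travel is about 8 mm (11 N), and the cell looks level in the grip. The 6 N vertical force looks like plate friction. I'll add about 1.5 mm and begin lowering.

>>> apply_moves(plan=[[1, 0, 0, 0, 0, 0, 0], [1.8, 0, 0, 0, 0, 0, 0], [1.8, 0, 2, 0, 0, 0, 0], [1.8, 0, 4, 0, 0, 0, 0], [1.8, 0, 4, 0, 0, 0, 0]])

```text
t: 9.88
position: [0.541, 0.1831, 0.0479]
eef_rot: [3.132, -0.24, -0.001]
ft_force: [-13.1, 2.1, 5.4]
gripper_width: 0.0239
```

>>> apply_moves(plan=[[0, 0, 2, 0, 0, 0, 0], [0, 0, 4, 0, 0, 0, 0], [0, 0, 6, 0, 0, 0, 0], [0, 0, 8, 0, 0, 0, 0], [0, 0, 9, 0, 0, 0, 0]])

```text
t: 10.5
position: [0.5412, 0.1832, 0.0391]
eef_rot: [3.132, -0.24, -0.001]
ft_force: [-12.6, 2.8, 7.1]
gripper_width: 0.0239
```

>>> apply_moves(plan=[[0.3, 0, 2, 0, 0, 0, 0], [0.3, 0, 4, 0, 0, 0, 0], [0.3, 0, 6, 0, 0, 0, 0], [0.3, 0, 7, 0, 0, 0, 0]])

```text
t: 11.0
position: [0.5414, 0.1832, 0.0321]
eef_rot: [3.132, -0.239, -0.001]
ft_force: [-13.3, 1.9, 6.7]
gripper_width: 0.0235
```

>>> apply_moves(plan=[[0, 0, 2, 0, 0, 0, 0], [0, 0, 4, 0, 0, 0, 0], [0, 0, 6, 0, 0, 0, 0], [0, 0, 6, 0, 0, 0, 0]])

```text
t: 11.5
position: [0.5412, 0.1832, 0.0259]
eef_rot: [3.132, -0.239, -0.002]
ft_force: [-13.4, 2.1, 4.9]
gripper_width: 0.0237
```

>>> apply_moves(plan=[[0, 0, 1.5, 0, 0, 0, 0], [0, 0, 3, 0, 0, 0, 0], [0, 0, 4, 0, 0, 0, 0], [0, 0, 4, 0, 0, 0, 0]])

```text
t: 12.0
position: [0.5412, 0.1832, 0.022]
eef_rot: [3.132, -0.239, -0.001]
ft_force: [-13.0, 2.3, 7.0]
gripper_width: 0.0237
```

>>> apply_moves(plan=[[0, 0, 0.7, 0, 0, 0, 0], [0, 0, 1.4, 0, 0, 0, 0], [0, 0, 1.4, 0, 0, 0, 0]])

```text
t: 12.38
position: [0.5413, 0.1831, 0.0206]
eef_rot: [3.132, -0.24, -0.001]
ft_force: [-13.6, 2.9, 6.6]
gripper_width: 0.0238
```

>>> apply_moves(plan=[[0, 0, 0.4, 0, 0, 0, 0], [0, 0, 0.8, 0, 0, 0, 0], [0, 0, 0.8, 0, 0, 0, 0]])

```text
t: 12.75
position: [0.5414, 0.1831, 0.0201]
eef_rot: [3.132, -0.24, -0.001]
ft_force: [-13.2, 2.0, 7.9]
gripper_width: 0.0238
```

>>> apply_moves(plan=[[-1, 0, 0, 0, 0, 0, 0], [-2, 0, 0, 0, 0, 0, 0], [-3.5, 0, 0, 0, 0, 0, 0], [-5, 0, 0, 0, 0, 0, 0], [-5, 0, 0, 0, 0, 0, 0]])

```text
t: 13.38
position: [0.5377, 0.1837, 0.0201]
eef_rot: [-3.132, 0.24, -0.002]
ft_force: [-8.4, 1.9, 5.2]
gripper_width: 0.0239
```

>>> apply_moves(plan=[[-0.7, 0, 0, 0, 0, 0, 0], [-1.4, 0, 0, 0, 0, 0, 0], [-2, 0, 0, 0, 0, 0, 0], [-2, 0, 0, 0, 0, 0, 0]])

```text
t: 13.88
position: [0.5363, 0.1839, 0.0202]
eef_rot: [-3.132, 0.241, -0.004]
ft_force: [-6.6, 0.4, 3.1]
gripper_width: 0.0235
```

>>> apply_moves(plan=[[-0.5, 0, 0.2, 0, 0, 0, 0], [-1, 0, 0.4, 0, 0, 0, 0], [-1, 0, 0.4, 0, 0, 0, 0]])

```text
t: 14.25
position: [0.5361, 0.1839, 0.0201]
eef_rot: [-3.132, 0.241, -0.006]
ft_force: [-4.6, 1.5, 4.3]
gripper_width: 0.0237
```

>>> apply_moves(plan=[[-0.5, 0, 0, 0, 0, 0, 0], [-1, 0, 0, 0, 0, 0, 0], [-1, 0, 0, 0, 0, 0, 0]])

```text
t: 14.62
position: [0.5356, 0.1839, 0.0201]
eef_rot: [-3.131, 0.242, -0.007]
ft_force: [-2.7, 3.7, 2.7]
gripper_width: 0.0237
```

>>> apply_moves(plan=[[0, 0, 0, 0, 0, 0, 30], [0, 0, 0, 0, 0, 0, 40], [0, 0, 0, 0, 0, 0, 55], [0, 0, 0, 0, 0, 0, 55], [0, 0, 0, 0, 0, 0, 55]])

```text
t: 15.25
position: [0.5353, 0.1833, 0.0199]
eef_rot: [-3.132, 0.242, -0.006]
ft_force: [0.0, -0.1, -0.3]
gripper_width: 0.055
```

>>> apply_moves(plan=[[0, 0, -8, 0, 0, 0, 55], [0, 0, -30, 0, 0, 0, 55], [0, 0, -70, 0, 0, 0, 55], [0, 0, -110, 0, 0, 0, 55], [-40, 0, -130, 0, 0, 0, 55]])

```text
t: 15.88
position: [0.4974, 0.1896, 0.1525]
eef_rot: [-3.13, 0.245, -0.011]
ft_force: [0.9, 0.6, 0.3]
gripper_width: 0.0552
```

Run:
```python
from h import *
o=telemetry.get_obs();print(o['t'],o['position'],o['ft_force'])
c=cam('wrist');s=cam('side');t=cam('top')
np.save('c8.npy',c,allow_pickle=True)
a=c['pixels'][80:380,160:480]; b=cv2.resize(s['pixels'][150:290,270:410],(480,480),interpolation=cv2.INTER_CUBIC)
q=np.zeros((600,800,3),np.uint8); q[:300,:320]=a; q[:480,320:]=b; q[300:600,:200]=cv2.resize(t['pixels'][205:295,265:325],(200,300)); cv2.imwrite('pics/w8.png',q[:,:,::-1])
```

```text
15.875 [0.49742281 0.18963149 0.15254748] [0.92388369 0.58312107 0.25882782]
```

View pics/w8.png

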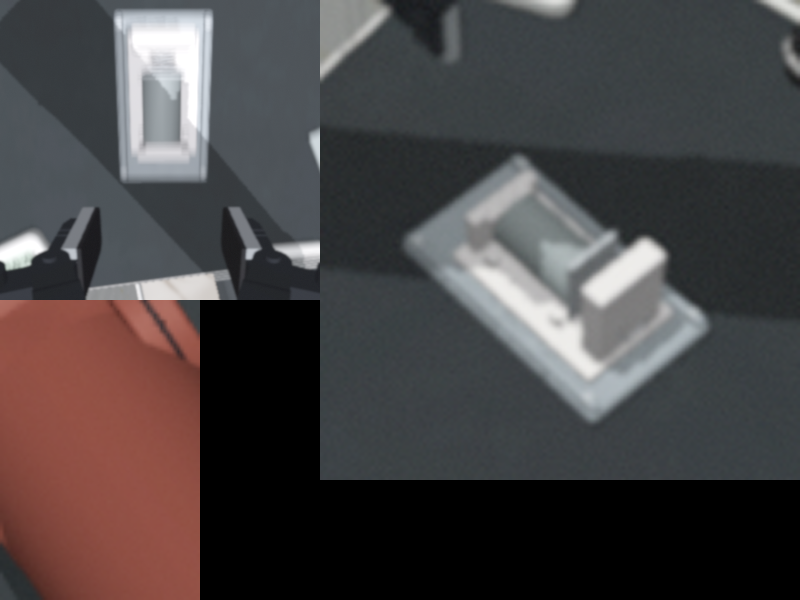

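The views show the cell between wall and plate, centred in the rails. One check by depth that it is level and down.

Run:
```python
from h import *
c=cam('wrist'); P=pts(c)*1000
H=R.from_euler('z',-8.83,degrees=True).as_matrix()
q=(P.reshape(-1,3)-[524.5,181.6,0])@H; q=q[(abs(q[:,1]-1)<4)]
for x in range(-34,56,5):
    k=q[(q[:,0]>=x)&(q[:,0]<x+5)]
    if len(k): print(x+2,len(k),np.median(k[:,2]).round(1),k[:,2].max().round(1))
o=telemetry.get_obs();print(o['t'],np.abs(o['qvel']).max())
```

```text
-32 20 43.7 44.9
-27 60 43.8 45.4
-22 2621 257.3 266.2
-17 389 258.3 266.8
-12 83 47.5 273.0
-7 59 47.0 48.6
-2 62 47.1 49.2
3 63 47.0 48.4
8 60 47.1 49.7
13 69 47.0 48.9
18 60 47.0 48.7
23 70 47.0 48.8
28 60 47.0 49.4
33 70 47.0 49.1
38 74 66.2 68.6
43 1249 314.3 314.3
48 67 25.8 44.0
53 100 42.9 73.9
16.075 0.03697418138289459
```

```bash
python3 -c "
from plant import ctrl; print(ctrl.job_done())"
```

```text
the job is handed in; nothing more can be done
None
```

The large cell is seated in the holder with its nub end at the lip wall, and I handed the job in at about 16 s of the 45 s allowed.

**What I did:** I gripped the cell in the rack and pushed its flat end about 9 mm into the spring. Highest readings taken at the end of each move call were about 13.6 N on the spring and 8 N vertically. I then lowered it level past the lip to the floor, eased it back until the nub met the wall, released it and moved clear. The carriage offset came out at roughly +10 mm or more along holder x.

**Last checks:**
- **Level:** depth along the top of the cell was even, at 47.0–47.1 mm over most of its length. The expected height is 49 mm, but the lip and plate tops also read 1–2 mm low, so this fits a cell lying on the floor.
- **Centred:** the wrist and side views show the cell between the end wall and the spring plate, centred in the rails. The nub under the lip is inferred from the forces and positions, because no view shows it directly.
- **Robot clear:** the wrist force was about zero after release, and the gripper stood about 150 mm above the bench.

**What disagreed:**
- **Gripper width:** it read about 24 mm on the 33 mm cell. The grip still held through the lift and the push.
- **Sideways position:** the top and wrist cameras differed by about 3 mm for the holder. I went with the wrist camera, and the cell went in without extra force.
- **Not checked:** I took no final measurement of the small cell or the bystanders. Nothing in the earlier views showed them disturbed.

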